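# Swing the pan handle in and lower the heat

### The arm

A 6-joint arm with a two-finger parallel gripper is mounted at the origin on a cart in front of the work surface, level with it; the furniture and walls round the work are solid. World frame = base frame: x ahead of the robot, y to its left, z up, the work surface at z = 0. Lengths are in m, angles in degrees, forces in N, time in s.
With the tool pointing down it reaches from about 0.25 to 0.725 m from the base axis. Payload 9.7 kg.
Tool frame: the origin (TCP) lies between the finger pads; the fingertips stand 17 mm ahead of it and the grasp point (between the pads) lies 2 mm behind it; z points along the fingers, y is the direction in which the jaws open and shut (so a half turn about z gives the same grasp; the last joint's range is limited). The gripper opens to 85 mm and grips with 20 to 120 N. Pads are 22 mm wide; open, the fingers measure 114 mm over their backs; the gripper's body (76 mm by 85 mm) begins 54 mm behind the grasp point. The pads swing forward as they close: fully open they stand 13 mm farther back than shut.
Start: joints at [72.938, 4.979, 10.078, 95.1, 0, 90], TCP at [0.161, 0.526, 0.218] pointing down, gripper open.
Joint ranges: [-179.16, 179.16], [-48.56, 103.87], [-65.8, 70.77], [-126.05, 130.52], [-82.76, 87.17], [-180, 180]. Speed limits (degrees/s): [127.2, 127.2, 147.25, 180, 180, 180].

### API

Orientations are given as [roll, pitch, yaw] about the fixed x, y, z axes, in that order (R = Rz(yaw) Ry(pitch) Rx(roll)).
In Python, from workcell import monitor, cams, order gives the robot as it stands. The module is installed in compiled form; this text tells all that it offers.
- The arm moves only by the shell command python3 -m handwheel 'ROWS' [OPENING] [FORCE]. ROWS is JSON, a list of rows, each a list of 6 numbers: the shift along the tool's x, y, z in m, then the turn, a rotation vector about the tool's x, y, z in degrees. In form: [[tx, ty, tz, wx, wy, wz], ...]. A call has exactly 8 rows; each row shifts and turns the commanded pose from where the row before left it, along the tool's axes as they then stand; what a row does not reach is not made up. A row lasts 1/12 s, in which the tool goes at most 41.7 mm and 7.16 degrees, less where a joint would pass 70% of its speed; a pose out of reach is approached as far as the arm can. A call is refused whole if a number of a shift passes 0.0417 or a number of a turn 7.16, either way. A call with a gripper value outside its range is refused whole. OPENING is the opening, from -1 (shut) to 1 (fully open), set as the call begins (- or left out, the last holds). The fingers move at their own pace and stop on an object; FORCE is the grip in N (left out, the last holds). Time passes only in rows, so rows that do not move let the fingers close, or fill a call up. It gives the time, the measured TCP pose, the force and the opening at its end, in the units of the state.
- monitor.get_obs(): the state, without advancing time (a new reading comes with each control period).
- cams.camera(name): name is "side" or "top" or "wrist"; returns a dict with "img" (400x640x3 uint8, red, green, blue), "depth" (400x640 float32, m along the optical axis (not along the pixel's ray), 0 where there is no reading), "fx", "fy", "cx", "cy" (pixels), "rvec" (rotation vector, rad) and "tvec" (3), from world to camera coordinates, as OpenCV has them; the wrist camera has in their place "tool_from_camera" (4x4, takes a point from camera to tool coordinates, whose origin is the TCP and whose axes are the flange's). Camera axes: x right, y down, z forward; pixel columns grow to the right and rows downward; lengths in m; the calibration is good to about 2 mm. A picture is of the moment at which its call begins: read the wrist's pose just before it.
- order.job_done(): hands the job in, once; it reports no verdict.
The state is a dict: "time": time; "q": joint angles; "qd": joint speeds; "joint_efforts": joint torques, N m; "ee_pos": TCP position; "tcp_rot": TCP orientation; "wrist_force": force on the tool from outside, world axes, zero at the start; "torque": the same for the moment, N m; "opening": finger opening in m.
Only numpy, scipy, OpenCV 4.12 (cv2) and the standard library are available. Lean on these libraries where they do the work, as an engineer would, in place of code of your own. Each camera call takes 0.05 s, during which the arm holds its last target. There are 200 camera calls.

### The job

The handle of the saucepan on the white portable hob sticks out at the front, over the control knob and towards the small steel pot with the purple lid. Swing the handle round by the front to the right-hand side of the hob, keeping the pan down on its ring, until the pan drops into the ring's notches and sits level and locked. Set the knob to half heat, its pointer straight towards the pan, and leave that pot and the bowl beside it where they are.

Things in the scene. Friction and masses are not known exactly. Their poses are not given: they have to be found in the camera images.
- hob: White portable hob, fixed, 280 mm deep (x) by 220 mm wide (y), top face 45 mm above the worktop. Origin: on the worktop under the centre of its cooking ring; +x to its back, -x to its front (towards the robot), +y to its left seen from the robot, -y to its right. It reaches from x = -185 to +95 mm.
- ring_centre (a point): Centre of the pan ring, on the hob's top. A thin metal guard band (outer radius 91, 45 mm high) centres the pan to 2 mm. Hidden inside: level track 10 mm above the hob with 3 notches 7 mm deep, 120 degrees apart, at an angle that varies: the pan drops with the handle 55 to 75 degrees from the hob's front to its right, by its own weight, then blocks hard (play 5 degrees). If it sits crooked, jiggle.
- pan: Low steel saucepan, loose, 0.7 to 1 kg, 170 mm outside diameter, on three feet; straight wooden handle along its +x. Origin: pan centre at the level of the feet's undersides; rim 62 mm above. The origin is 55 mm above the worktop while the feet ride on the ring's track, 48 mm once dropped in the notches. At the start the handle points 5 to 37 degrees left of straight to the hob's front.
- handle_mid (a point): Middle of the pan's wooden handle grip, 175 mm out from the pan's centre and 66 mm above the foot plane; the grip is a straight level bar 22 mm wide, 15 mm thick, reaching from 107 to 242 mm from the pan's centre.
- handle_tip (a point): Outer end of the handle, 242 mm from the pan's centre, 66 mm above the foot plane.
- hob_knob (a joint): Black knob on the hob's top, 150 mm in front of the ring's centre, axis vertical: 50 mm disc with an upright bar grip 46 mm long, 13 mm wide, 14 to 36 mm above the hob's top; a white line on half of the bar is the pointer. Value: pointer's angle in rad clockwise (from above) from straight towards the pan: -1.05 off (short mark), 0 half, 1.05 full (long mark). Stiff, stays where left; starts near full.
- knob_top (a point): Centre of the top of the knob's bar grip, 81 mm above the worktop.
- pot: Small steel pot with a purple lid, 93 mm diameter, 72 mm high, loose, on the worktop to the left of the hob's front. Origin: centre of its underside.
- bowl: Small steel bowl, 94 mm diameter, 35 mm high, loose, in front of the gas stove, left of the pot. Origin: centre of its underside.

How it is judged:
By the outcome, as a careful person would: the job done as asked, in the order asked, and still so for the second after the job is handed in, with the robot touching nothing.
It also fails if it takes over 67 s, if anything falls off the work surface, if the arm or the gripper's body presses on something with over 40 N, if the wrist force passes 120 N, or if a joint passes its speed limit or range.

## Working session

There is one attempt and no reset: what is moved stays moved. The work goes in short steps, Python scripts to look and compute and a shell command to move; the robot and the scene stay as the last step left them, time stands still between calls to the robot, and variables do not carry over. Pictures are saved under pics/ and viewed, about 8 in all and at most 12, crops included, and the job is handed in when it is done.

```bash
mkdir -p pics; cat > h.py <<'E'
import numpy as np, cv2
from workcell import monitor, cams, order
from scipy.spatial.transform import Rotation as R
def w2c(c):
    return cv2.Rodrigues(np.array(c["rvec"],float))[0], np.array(c["tvec"],float).ravel()
def snap(n,f):
    o=monitor.get_obs(); c=cams.camera(n); cv2.imwrite(f,c["img"][:,:,::-1])
    np.savez(f[:-4]+'.npz',o=np.array(o,dtype=object),**c); return o,c
def pt(c,u,v,o=None,z=None):
    "pixel->world by depth, or by plane z"
    r=np.array([(u-c["cx"])/c["fx"],(v-c["cy"])/c["fy"],1])
    if o is None:
        M,t=w2c(c); A=M.T; b=-M.T@t
    else:
        T=np.array(c["tool_from_camera"]); Q=R.from_euler('xyz',o["tcp_rot"],degrees=True).as_matrix()
        A=Q@T[:3,:3]; b=Q@T[:3,3]+np.array(o["ee_pos"])
    d=np.median(c["depth"][v-1:v+2,u-1:u+2]) if z is None else (z-b[2])/(A@r)[2]
    return b+A@(r*d)
E
python3 - <<'E'
from h import *
o,c=snap("top","pics/t0.png"); print(o)
snap("side","pics/s0.png")
E
```

```text
{'time': 0.0, 'q': array([7.29363508e+01, 5.01179495e+00, 1.00342914e+01, 9.51007364e+01,
       6.27821225e-04, 8.99987407e+01]), 'qd': array([ 0.06248789, -0.00792568,  0.06086086, -0.06164136,  0.05572585,
        0.08489197]), 'joint_efforts': array([ 1.64952984e-03, -5.20392752e+01,  4.64794850e+01,  1.65844196e-02,
        8.96226538e-05,  2.61997417e-05]), 'ee_pos': array([0.16131035, 0.52554476, 0.21757497]), 'tcp_rot': array([-1.79921760e+02, -6.29540278e-04,  1.62937609e+02]), 'wrist_force': array([-0.94740764,  0.66584097, -0.15359002]), 'torque': array([-0.07842048,  0.01328024, -0.02738072]), 'opening': 0.08552892364486313}
```

View pics/t0.png

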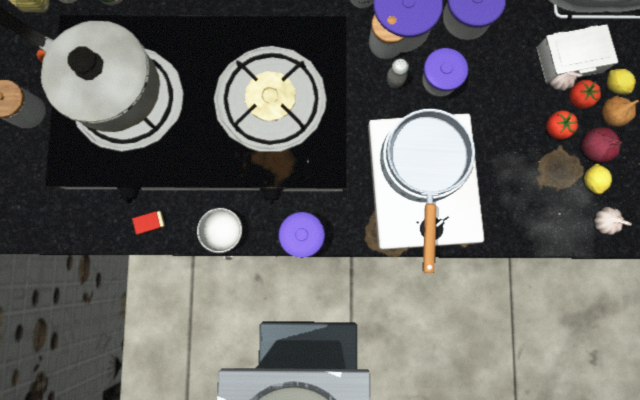

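View pics/s0.png

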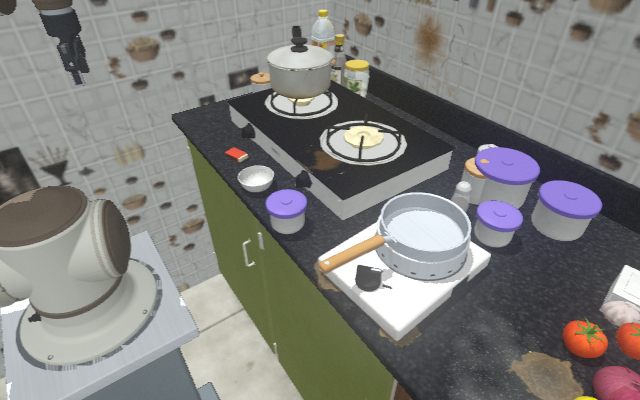

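The top view shows the hob corners at about (370,120), (468,115), (483,242) and (378,248). The handle runs from (430,205) to (429,270), and the knob is under it near (431,225).

```bash
python3 - <<'E'
from h import *
c=dict(np.load("pics/t0.npz",allow_pickle=True))
for n,u,v,z in [("bl",370,120,.045),("br",468,114,.045),("fr",483,242,.045),("fl",378,249,.045),("hn",430,206,.121),("tip",429,271,.121),("pot",302,234,.072),("bowl",220,230,.035)]:
    print(n,pt(c,u,v,z=z).round(3))
for u,v in [(430,240),(429,260),(302,240)]: print(pt(c,u,v).round(3))
# rim
M,t=w2c(c); u,v=np.meshgrid(range(370,490),range(100,215)); d=c["depth"][100:215,370:490]
P=np.stack([(u-c["cx"])/c["fx"]*d,(v-c["cy"])/c["fy"]*d,d],-1).reshape(-1,3); W=(P-t)@M
k=(W[:,2]>.108)&(W[:,2]<.122)&(d.ravel()>0); print(k.sum()); (e)=cv2.minEnclosingCircle(W[k][:,:2].astype(np.float32)); print(e)
im=cv2.resize(c["img"][95:280,350:500,::-1],None,fx=4,fy=4,interpolation=2)[:,:,:]
cv2.imwrite("pics/t0c.png",im[160:])
E
```

```text
bl [ 0.681 -0.158  0.045]
br [ 0.696 -0.37   0.045]
fr [ 0.42  -0.392  0.045]
fl [ 0.404 -0.174  0.045]
hn [ 0.485 -0.268  0.121]
tip [ 0.36  -0.263  0.121]
pot [ 0.432 -0.017  0.072]
bowl [0.442 0.159 0.035]
[ 0.419 -0.265  0.127]
[ 0.38  -0.262  0.128]
[ 0.42  -0.017  0.07 ]
809
((0.5785923004150391, -0.2707715332508087), 0.10631243139505386)
```

View pics/t0c.png

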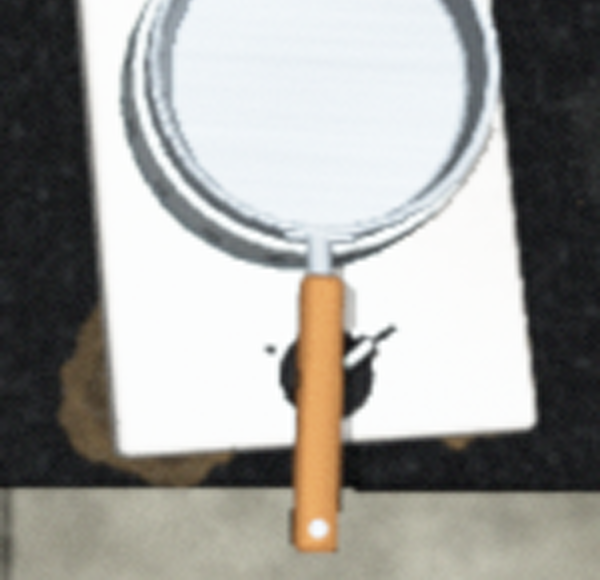

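Estimates: ring centre ≈ (0.597, -0.270), hob yaw ≈ 4°, handle at ≈178° (about 6° left of front), knob ≈ (0.447, -0.280). I'll travel to above the handle first, then look from there.

```bash

python3 -m handwheel '[[-0.0212,-0.0279,0,0,0,0],[-0.0212,-0.0279,0,0,0,0],[-0.0212,-0.0279,0,0,0,0],[-0.0212,-0.0279,0,0,0,0],[-0.0212,-0.0279,0,0,0,0],[-0.0212,-0.0279,0,0,0,0],[-0.0212,-0.0279,0,0,0,0],[-0.0212,-0.0279,0,0,0,0]]' -0.1 20
python3 -m handwheel '[[-0.0212,-0.0279,0,0,0,0],[-0.0212,-0.0279,0,0,0,0],[-0.0212,-0.0279,0,0,0,0],[-0.0212,-0.0279,0,0,0,0],[-0.0212,-0.0279,0,0,0,0],[-0.0212,-0.0279,0,0,0,0],[-0.0212,-0.0279,0,0,0,0],[-0.0212,-0.0279,0,0,0,0]]'
python3 -m handwheel '[[-0.0212,-0.0279,0,0,0,0],[-0.0212,-0.0279,0,0,0,0],[-0.0212,-0.0279,0,0,0,0],[-0.0212,-0.0279,0,0,0,0],[-0.0212,-0.0279,0,0,0,-4],[-0.0212,-0.0279,0,0,0,-4],[-0.0212,-0.0279,0,0,0,-4],[-0.0212,-0.0279,0,0,0,-3.4]]'
python3 - <<'E'
from h import *
o,c=snap("wrist","pics/w0.png"); print(o["ee_pos"],o["tcp_rot"],o["q"],o["opening"],o["wrist_force"],o["time"])
E
```

```text
time: 0.77
ee_pos: [0.258, 0.261, 0.218]
tcp_rot: [-180.0, 0.0, 163.0]
wrist_force: [0.5, -0.5, 0.7]
opening: 0.0388
time: 1.43
ee_pos: [0.3546, -0.0023, 0.2182]
tcp_rot: [180.0, 0.0, 162.9]
wrist_force: [0.8, 0.3, -0.2]
opening: 0.0382
time: 2.1
ee_pos: [0.4646, -0.2595, 0.218]
tcp_rot: [180.0, -0.0, 178.5]
wrist_force: [0.3, -0.0, 0.7]
opening: 0.0382
[ 0.46464057 -0.25947136  0.21797945] [ 1.79993817e+02 -1.67926261e-02  1.78486867e+02] [-2.91792020e+01  2.53013331e+00  7.46432382e+00  9.49519342e+01
 -2.32084466e-03 -2.76660679e+01] 0.03823704214020319 [ 0.25761621 -0.02391304  0.69883664] 2.1
```

View pics/w0.png

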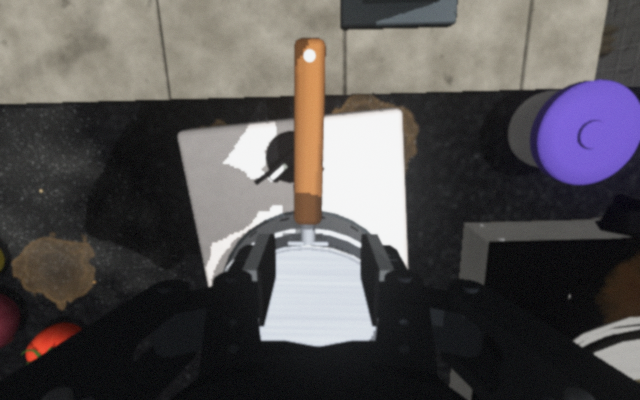

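The wrist view shows the handle from the root at (308,222) to the tip at (310,40), with the knob at (280,155).

```bash
python3 - <<'E'
from h import *
c=dict(np.load("pics/w0.npz",allow_pickle=True)); o=c["o"].item()
for n,u,v,z in [("root",308,215,.1285),("mid",309,150,.1285),("tip",310,44,.1285),("fl",402,110,.045),("fr",179,133,.045)]: print(n,pt(c,u,v,o,z).round(4))
a=pt(c,308,215,o,.1285);b=pt(c,310,44,o,.1285);print(np.degrees(np.arctan2(*(b-a)[1::-1])))
E
```

```text
root [ 0.4802 -0.2685  0.1285]
mid [ 0.4308 -0.2661  0.1285]
tip [ 0.3602 -0.2631  0.1285]
fl [ 0.4066 -0.1801  0.045 ]
fr [ 0.4224 -0.3924  0.045 ]
177.43629225079218
```

```bash

python3 -m handwheel '[[0.0077,-0.004,0,0,0,0],[0.0077,-0.004,0,0,0,0],[0,0,0.02,0,0,0],[0,0,0.024,0,0,0],[0,0,0.024,0,0,0],[0,0,0.02,0,0,0],[0,0,0.02,0,0,0],[0,0,0,0,0,0]]' -0.1 20
python3 -m handwheel '[[-0.0001,-0.0063,0,0,0,-2.4],[-0.0001,-0.0063,0,0,0,-2.4],[-0.0001,-0.0063,0,0,0,-2.4],[-0.0001,-0.0063,0,0,0,-2.4],[-0.0001,-0.0063,0,0,0,-2.4],[-0.0001,-0.0063,0,0,0,-2.4],[-0.0001,-0.0063,0,0,0,-2.4],[-0.0001,-0.0063,0,0,0,-2.4]]'
```

```text
time: 2.82
ee_pos: [0.4465, -0.2634, 0.1072]
tcp_rot: [179.9, -0.2, 178.3]
wrist_force: [-0.4, -0.1, -0.4]
opening: 0.0385
time: 3.48
ee_pos: [0.4548, -0.3141, 0.1119]
tcp_rot: [180.0, 0.0, -162.3]
wrist_force: [-2.8, 2.9, 0.1]
opening: 0.0383
```

```bash

python3 -m handwheel '[[-0.0001,-0.0063,0,0,0,-2.4],[-0.0001,-0.0063,0,0,0,-2.4],[-0.0001,-0.0063,0,0,0,-2.4],[-0.0001,-0.0063,0,0,0,-2.4],[-0.0001,-0.0063,0,0,0,-2.4],[-0.0001,-0.0063,0,0,0,-2.4],[-0.0001,-0.0063,0,0,0,-2.4],[-0.0001,-0.0063,0,0,0,-2.4]]'
python3 -m handwheel '[[-0.0001,-0.0063,0,0,0,-2.4],[-0.0001,-0.0063,0,0,0,-2.4],[-0.0001,-0.0063,0,0,0,-2.4],[-0.0001,-0.0063,0,0,0,-2.4],[-0.0001,-0.0063,0,0,0,-2.4],[-0.0001,-0.0063,0,0,0,-2.4],[-0.0001,-0.0063,0,0,0,-2.4],[-0.0001,-0.0063,0,0,0,-2.4]]'
python3 -m handwheel '[[0,-0.0021,0,0,0,-0.8],[0,-0.0021,0,0,0,-0.8],[0,-0.0021,0,0,0,-0.8],[0,-0.0021,0,0,0,-0.8],[0,-0.0021,0,0,0,-0.8],[0,0,0,0,0,0],[0,0,0,0,0,0],[0,0,0,0,0,0]]'
python3 - <<'E'
from h import *
o,c=snap("wrist","pics/w1.png"); print(o["ee_pos"],o["tcp_rot"],o["q"],o["opening"],o["wrist_force"],o["time"])
E
```

```text
time: 4.15
ee_pos: [0.4775, -0.359, 0.112]
tcp_rot: [180.0, -0.0, -143.1]
wrist_force: [-3.5, 1.0, -0.5]
opening: 0.0382
time: 4.82
ee_pos: [0.5136, -0.394, 0.1121]
tcp_rot: [180.0, -0.0, -124.0]
wrist_force: [-3.9, 1.3, 0.1]
opening: 0.0385
time: 5.48
ee_pos: [0.5236, -0.3999, 0.1102]
tcp_rot: [-180.0, 0.0, -120.1]
wrist_force: [-0.1, -0.0, -0.4]
opening: 0.0388
[ 0.52356131 -0.3999442   0.11022422] [-1.79977407e+02  1.26644664e-02 -1.20070525e+02] [-3.73828955e+01  1.92700653e+01  1.48446305e+01  8.55537679e+01
  1.54370706e-02 -9.73123655e+01] 0.03882267014537291 [-0.11272158 -0.00230277 -0.43433486] 5.4833
```

View pics/w1.png

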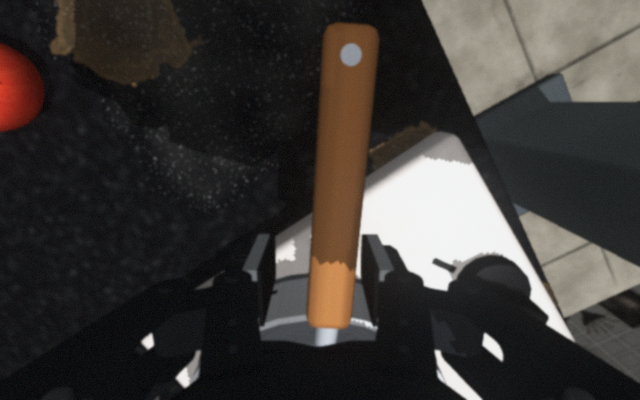

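The handle is straddled and following. I'll continue slowly and track the height of the handle top by depth.

```bash
cat > hz.py <<'E'
from h import *
import sys
def meas(f):
    o,c=snap("wrist",f); im=c["img"].astype(int)
    m=((im[...,0]-im[...,2])>40)&(im[...,0]<230); m[:, :250]=0; m[:,450:]=0; m[320:]=0
    L=[]
    for v in list(range(70,220,10)):
        u=np.where(m[v])[0]
        if len(u)>15: 
            u=int(np.median(u)); L.append(pt(c,u,v,o))
    L=np.array(L); k=abs(L[:,2]-np.median(L[:,2]))<.01; L=L[k]
    d=L[0]-L[-1]; print("ztop",np.median(L[:,2]).round(4),"z far/near",L[0,2].round(4),L[-1,2].round(4),"handle ang",np.degrees(np.arctan2(d[1],d[0])).round(2)%360,"ang from C",(np.degrees(np.arctan2(L[:4,1].mean()+.2725,L[:4,0].mean()-.599))%360).round(2),"F",o["wrist_force"].round(1),o["ee_pos"].round(4),o["tcp_rot"].round(1),round(o["time"],2))
if __name__=="__main__": meas(sys.argv[1])
E
python3 hz.py pics/a0.png
python3 -m handwheel '[[0,-0.0016,0,0,0,-0.6],[0,-0.0016,0,0,0,-0.6],[0,-0.0016,0,0,0,-0.6],[0,-0.0016,0,0,0,-0.6],[0,-0.0016,0,0,0,-0.6],[0,-0.0016,0,0,0,-0.6],[0,-0.0016,0,0,0,-0.6],[0,0,0,0,0,0]]' >/dev/null
python3 hz.py pics/a1.png
python3 -m handwheel '[[0,-0.0016,0,0,0,-0.6],[0,-0.0016,0,0,0,-0.6],[0,-0.0016,0,0,0,-0.6],[0,-0.0016,0,0,0,-0.6],[0,-0.0016,0,0,0,-0.6],[0,-0.0016,0,0,0,-0.6],[0,-0.0016,0,0,0,-0.6],[0,0,0,0,0,0]]' >/dev/null
python3 hz.py pics/a2.png
```

```text
ztop 0.1269 z far/near 0.1271 0.1269 handle ang 236.07999999999998 ang from C 236.63 F [0.6 0.6 0.8] [ 0.5235 -0.3999  0.1102] [-180.     0.  -120.1] 5.53
ztop 0.1238 z far/near 0.1238 0.124 handle ang 240.70999999999998 ang from C 241.06 F [ 0.5 -0.2  0.6] [ 0.5338 -0.4055  0.1103] [-180.    -0.  -115.8] 6.25
ztop 0.1197 z far/near 0.1195 0.1199 handle ang 245.49 ang from C 244.6 F [ 1.  -0.8 -0.1] [ 0.5436 -0.4099  0.1102] [ 180.     0.  -111.6] 6.97
```

The handle top has dropped 7 mm at about 245° (60° from front). I'll push gently a bit further to see whether it is blocked.

```bash

python3 -m handwheel '[[0,-0.0013,0,0,0,-0.5],[0,-0.0013,0,0,0,-0.5],[0,-0.0013,0,0,0,-0.5],[0,-0.0013,0,0,0,-0.5],[0,-0.0013,0,0,0,-0.5],[0,-0.0013,0,0,0,-0.5],[0,0,0,0,0,0],[0,0,0,0,0,0]]' >/dev/null
python3 hz.py pics/a3.png
python3 - <<'E'
from h import *
snap("side","pics/s1.png")
E
```

```text
ztop 0.1201 z far/near 0.1197 0.1201 handle ang 247.6 ang from C 245.0 F [ 0.2 -0.5 -0.7] [ 0.5508 -0.4126  0.1102] [ 180.     0.  -108.7] 7.68
```

View pics/s1.png

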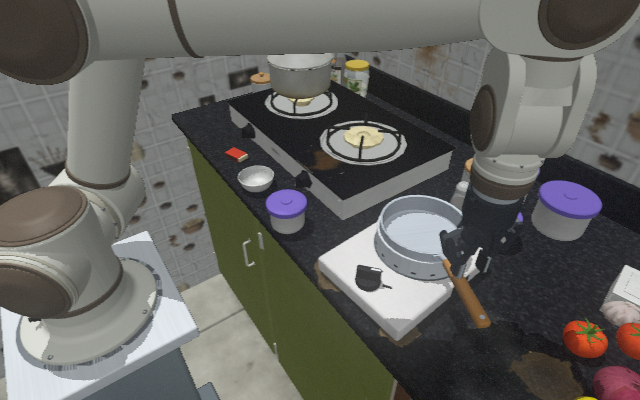

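```bash

python3 -m handwheel '[[0,-0.001,0,0,0,-0.4],[0,-0.001,0,0,0,-0.4],[0,-0.001,0,0,0,-0.4],[0,-0.001,0,0,0,-0.4],[0,-0.001,0,0,0,-0.4],[0,0,0,0,0,0],[0,0,0,0,0,0],[0,0,0,0,0,0]]'
python3 hz.py pics/a4.png
python3 - <<'E'
from h import *
c=dict(np.load("pics/a4.npz",allow_pickle=True)); cv2.imwrite("pics/a4v.png",c["img"][:,:,::-1])
E
```

```text
time: 8.45
ee_pos: [0.5554, -0.4141, 0.1102]
tcp_rot: [180.0, 0.0, -106.7]
wrist_force: [-0.6, 1.1, -0.6]
opening: 0.0384
ztop 0.1201 z far/near 0.12 0.1197 handle ang 248.72 ang from C 245.1 F [-0.6  1.1 -0.6] [ 0.5554 -0.4141  0.1102] [ 180.     0.  -106.7] 8.45
```

View pics/a4v.png

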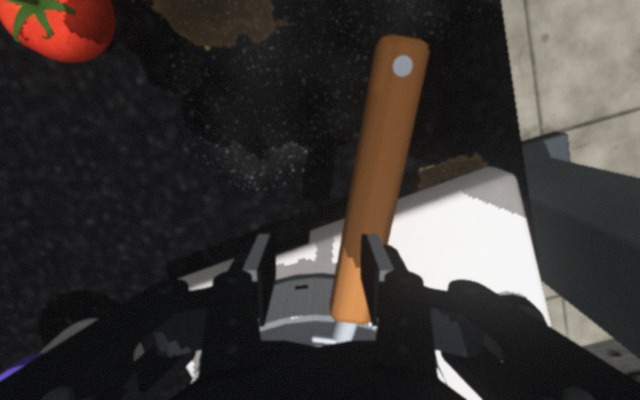

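```bash

python3 -m handwheel '[[0,-0.001,0,0,0,-0.4],[0,-0.001,0,0,0,-0.4],[0,-0.001,0,0,0,-0.4],[0,-0.001,0,0,0,-0.4],[0,0,0,0,0,0],[0,0,0,0,0,0],[0,0,0,0,0,0],[0,0,0,0,0,0]]'
python3 hz.py pics/a5.png
```

```text
time: 9.17
ee_pos: [0.5593, -0.4152, 0.1103]
tcp_rot: [180.0, 0.0, -105.1]
wrist_force: [0.2, -0.3, -0.2]
opening: 0.0387
ztop 0.1199 z far/near 0.1201 0.1199 handle ang 249.17000000000002 ang from C 245.18 F [ 0.2 -0.3 -0.2] [ 0.5593 -0.4152  0.1103] [ 180.     0.  -105.1] 9.17
```

```bash
python3 - <<'E'
from h import *
for f in ["a0","a2","a3","a5"]:
    c=dict(np.load(f"pics/{f}.npz",allow_pickle=True)); o=c["o"].item(); im=c["img"].astype(int)
    h=cv2.cvtColor(c["img"],cv2.COLOR_RGB2HSV); 
    m=(h[...,0]<16)&(h[...,1]>120)&(h[...,2]>60); m=m.astype(np.uint8)
    n,l,s,_=cv2.connectedComponentsWithStats(m); s[0,4]=0
    # component with near column 350
    k=max(range(1,n),key=lambda i:s[i,4]*(l[200,300:440]==i).any()); L=[]
    for v in range(60,300,20):
        u=np.where(l[v]==k)[0]
        if len(u)>5: L.append(np.r_[u[0],u[-1],v,pt(c,int(u.mean()),v,o)])
    L=np.array(L); print(f,s[k]); print(L.round(4)[[0,3,6,-2,-1]])
    Q=R.from_euler('xyz',o["tcp_rot"],degrees=True).as_matrix(); print("tool",((L[[0,3,6,-1],3:]-o["ee_pos"])@Q).round(4))
E
```

```text
a0 [  307    23    72   306 14302]
[[ 3.220e+02  3.760e+02  6.000e+01  4.721e-01 -4.657e-01  1.273e-01]
 [ 3.190e+02  3.700e+02  1.200e+02  4.842e-01 -4.469e-01  1.270e-01]
 [ 3.150e+02  3.630e+02  1.800e+02  4.978e-01 -4.267e-01  1.275e-01]
 [ 3.110e+02  3.540e+02  2.600e+02  5.182e-01 -3.965e-01  1.273e-01]
 [ 3.090e+02  3.540e+02  2.800e+02  5.235e-01 -3.878e-01  1.268e-01]]
tool [[ 0.0827  0.0115 -0.0171]
 [ 0.0603  0.0104 -0.0168]
 [ 0.036   0.0088 -0.0173]
 [-0.0105  0.006  -0.0166]]
a2 [  313    29    69   291 13128]
[[ 3.290e+02  3.800e+02  6.000e+01  4.997e-01 -4.822e-01  1.204e-01]
 [ 3.250e+02  3.740e+02  1.200e+02  5.092e-01 -4.608e-01  1.196e-01]
 [ 3.210e+02  3.670e+02  1.800e+02  5.201e-01 -4.374e-01  1.193e-01]
 [ 3.160e+02  3.590e+02  2.600e+02  5.365e-01 -4.029e-01  1.200e-01]
 [ 3.140e+02  3.570e+02  2.800e+02  5.411e-01 -3.936e-01  1.200e-01]]
tool [[ 0.0834  0.0143 -0.0102]
 [ 0.06    0.0133 -0.0094]
 [ 0.0342  0.0117 -0.0092]
 [-0.0143  0.0084 -0.0098]]
a3 [  323    32    87   290 12528]
[[ 3.550e+02  4.070e+02  6.000e+01  5.007e-01 -4.837e-01  1.206e-01]
 [ 3.4
[... 179 characters left out ...]
4.047e-01  1.200e-01]
 [ 3.270e+02  3.610e+02  2.800e+02  5.433e-01 -3.948e-01  1.197e-01]]
tool [[ 0.0834  0.0247 -0.0104]
 [ 0.06    0.0229 -0.01  ]
 [ 0.0343  0.0201 -0.0098]
 [-0.0145  0.0128 -0.0094]]
a5 [  337    37   107   288 11381]
[[ 3.890e+02  4.420e+02  6.000e+01  5.000e-01 -4.857e-01  1.198e-01]
 [ 3.770e+02  4.270e+02  1.200e+02  5.094e-01 -4.639e-01  1.202e-01]
 [ 3.640e+02  4.120e+02  1.800e+02  5.203e-01 -4.402e-01  1.198e-01]
 [ 3.470e+02  3.600e+02  2.600e+02  5.441e-01 -4.065e-01  1.189e-01]
 [ 3.420e+02  3.620e+02  2.800e+02  5.470e-01 -3.968e-01  1.196e-01]]
tool [[ 0.0835  0.0389 -0.0095]
 [ 0.06    0.0355 -0.0099]
 [ 0.0342  0.0312 -0.0095]
 [-0.0146  0.0167 -0.0093]]
```

The handle has stayed at about 245.5° while the tool went on to 255° with no force. So the fingertip seems to have slid over the handle once it dropped. I'll raise the arm, back off to the front, and check the pan's level and the knob.

```bash
python3 - <<'E'
from h import *
c=dict(np.load("pics/a5.npz",allow_pickle=True)); o=c["o"].item()
for u,v in [(375,237),(372,245),(372,255),(380,250),(258,250),(262,240)]: print(u,v,pt(c,u,v,o).round(4))
# where knob lies in tool coordinates now
Q=R.from_euler('xyz',o["tcp_rot"],degrees=True).as_matrix(); k=np.array([.449,-.2835,.22]); print((k-o["ee_pos"])@Q, o["q"])
E
python3 -m handwheel '[[0,0,-0.015,0,0,0],[0,0,-0.025,0,0,0],[0,0,-0.025,0,0,0],[0,0,-0.025,0,0,0],[0,0,-0.02,0,0,0],[0,0,0,0,0,0],[0,0,0,0,0,0],[0,0,0,0,0,0]]'
```

```text
375 237 [ 0.5324 -0.4204  0.131 ]
372 245 [ 0.5349 -0.4211  0.1395]
372 255 [ 0.5363 -0.4216  0.1489]
380 250 [ 0.5326 -0.4206  0.1444]
258 250 [ 0.5778 -0.433   0.145 ]
262 240 [ 0.578  -0.4329  0.1347]
[-0.09850406  0.14072259 -0.10972303] [-3.65897147e+01  2.48633429e+01  2.21398956e+01  8.72787654e+01
 -1.25158499e-04 -1.11521723e+02]
time: 9.88
ee_pos: [0.5592, -0.4152, 0.2193]
tcp_rot: [179.9, 0.0, -105.1]
wrist_force: [0.5, -0.8, -0.5]
opening: 0.0387
```

```bash
python3 - <<'E'
from h import *
o,c=snap("wrist","pics/w2.png"); Q=R.from_euler('xyz',o["tcp_rot"],degrees=True).as_matrix()
for u in (250,258,266,372,380,388):
    print(u,[(v,*( (pt(c,u,v,o)-o["ee_pos"])@Q*1000).round(0)) for v in range(222,262,6)])
t,ct=snap("top","pics/t2.png"); print(t["time"])
M,tt=w2c(ct); v,u=np.mgrid[100:215,370:490]; d=ct["depth"][100:215,370:490]
W=(np.stack([(u-ct["cx"])/ct["fx"]*d,(v-ct["cy"])/ct["fy"]*d,d],-1)-tt)@M
r=np.hypot(W[...,0]-.599,W[...,1]+.2725); k=(r>.078)&(r<.09)&(W[...,2]>.095)&(W[...,2]<.125)
X=W[k]; A=np.c_[X[:,0]-.599,X[:,1]+.2725,np.ones(len(X))]; print(len(X),np.linalg.lstsq(A,X[:,2],rcond=None)[0])
k=(r<.07)&(W[...,2]<.1);X=W[k]; A=np.c_[X[:,0]-.599,X[:,1]+.2725,np.ones(len(X))]; print(len(X),np.linalg.lstsq(A,X[:,2],rcond=None)[0])
E
```

```text
250 [(222, np.float64(-55.0), np.float64(-72.0), np.float64(185.0)), (228, np.float64(-58.0), np.float64(-70.0), np.float64(177.0)), (234, np.float64(-64.0), np.float64(-70.0), np.float64(175.0)), (240, np.float64(-71.0), np.float64(-71.0), np.float64(175.0)), (246, np.float64(8.0), np.float64(-28.0), np.float64(-22.0)), (252, np.float64(12.0), np.float64(-25.0), np.float64(-36.0)), (258, np.float64(12.0), np.float64(-24.0), np.float64(-41.0))]
258 [(222, np.float64(-53.0), np.float64(-62.0), np.float64(179.0)), (228, np.float64(-58.0), np.float64(-62.0), np.float64(175.0)), (234, np.float64(-64.0), np.float64(-62.0), np.float64(174.0)), (240, np.float64(12.0), np.float64(-24.0), np.float64(-24.0)), (246, np.float64(12.0), np.float64(-23.0), np.float64(-30.0)), (252, np.float64(12.0), np.float64(-22.0), np.float64(-36.0)), (258, np.float64(12.0), np.float64(-21.0), np.float64(-41.0))]
266 [(222, np.float64(-52.0), np.float64(-53.0), np.float64(177.0)), (228, np.float64(-58.0), np.float64(-53.0), np.float64(176.0)), (234, np.float64(12.0), np.float64(-22.0), np.float64(-18.0)), (240, 
[... 959 characters left out ...]
4(12.0), np.float64(25.0), np.float64(-30.0)), (252, np.float64(12.0), np.float64(24.0), np.float64(-36.0)), (258, np.float64(12.0), np.float64(23.0), np.float64(-41.0))]
388 [(222, np.float64(-51.0), np.float64(73.0), np.float64(176.0)), (228, np.float64(-58.0), np.float64(73.0), np.float64(175.0)), (234, np.float64(-65.0), np.float64(74.0), np.float64(176.0)), (240, np.float64(-71.0), np.float64(74.0), np.float64(175.0)), (246, np.float64(8.0), np.float64(30.0), np.float64(-21.0)), (252, np.float64(8.0), np.float64(29.0), np.float64(-27.0)), (258, np.float64(11.0), np.float64(26.0), np.float64(-39.0))]
9.9333
891 [-0.00818473  0.00806048  0.10650223]
3452 [0.00225922 0.00091677 0.06832707]
```

View pics/w2.png

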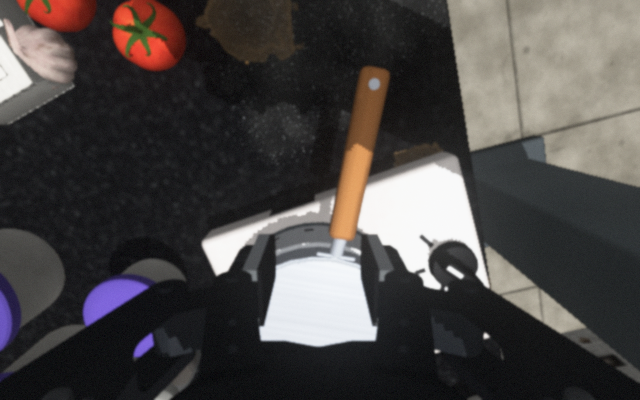

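The pan is level: the floor fit tilts only about 0.1°, and the handle is 7 mm lower. I measured the fingertips about 15 mm behind the TCP at this opening, so I'll approach the knob carefully. Next I'll move above it and turn across its bar.

```bash

python3 -m handwheel '[[-0.0123,0.0176,0,0,0,0],[-0.0123,0.0176,0,0,0,0],[-0.0123,0.0176,0,0,0,0],[-0.0123,0.0176,0,0,0,0],[-0.0123,0.0176,0,0,0,0],[-0.0123,0.0176,0,0,0,0],[-0.0123,0.0176,0,0,0,0],[-0.0123,0.0176,0,0,0,0]]' >/dev/null
python3 -m handwheel '[[0,0,0,0,0,7.1],[0,0,0,0,0,7.1],[0,0,0,0,0,7.1],[0,0,0,0,0,7.1],[0,0,0,0,0,7.1],[0,0,0,0,0,7.1],[0,0,0,0,0,7.1],[0,0,0,0,0,7.1]]' >/dev/null
python3 -m handwheel '[[0,0,0,0,0,7.1],[0,0,0,0,0,7.1],[0,0,0,0,0,7.1],[0,0,0,0,0,7.1],[0,0,0,0,0,7.1],[0,0,0,0,0,7.1],[0,0,0,0,0,7.1],[0,0,0,0,0,7.1]]'
python3 - <<'E'
from h import *
o,c=snap("top","pics/t3.png")
im=cv2.resize(c["img"][195:255,370:490,::-1],None,fx=6,fy=6,interpolation=2)
o,c=snap("wrist","pics/w3.png"); print(o["ee_pos"],o["tcp_rot"],o["q"])
w=cv2.resize(c["img"][200:400,:,::-1],(720,225)); cv2.imwrite("pics/v3.png",np.vstack([im,w]))
E
```

```text
time: 11.98
ee_pos: [0.4485, -0.2833, 0.2192]
tcp_rot: [-180.0, -0.1, 141.0]
wrist_force: [-0.5, 0.0, 0.1]
opening: 0.0383
[ 0.44849646 -0.28335063  0.21920985] [-1.79987582e+02 -8.83883510e-02  1.40457810e+02] [-3.22831890e+01  2.40254784e+00  7.46942952e+00  9.51561307e+01
 -1.15057443e-03  7.25899182e+00]
```

View pics/v3.png

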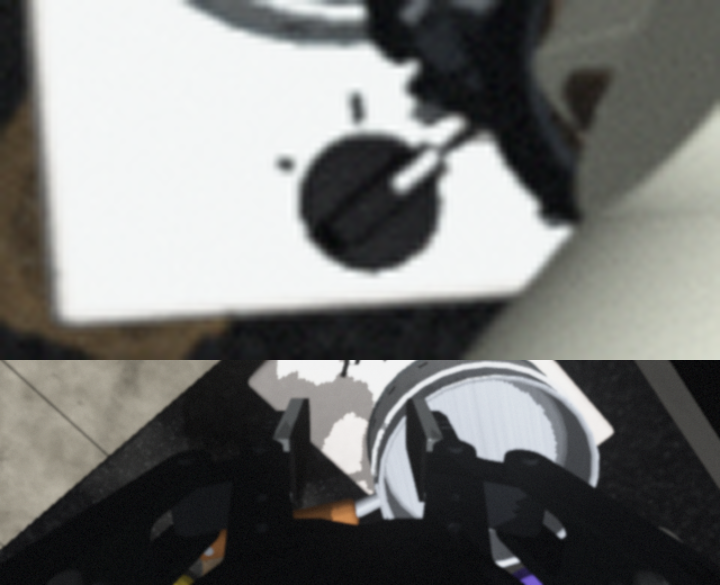

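```bash
python3 - <<'E'
from h import *
c=dict(np.load("pics/t3.npz",allow_pickle=True))
p=lambda x,y,z:pt(c,370+(x+.5)/6-.5,195+(y+.5)/6-.5,z=z)
a,b=p(395,188,.081),p(438,151,.081); print(a,b,np.degrees(np.arctan2(*(b-a)[1::-1])))
a,b=p(335,222,.081),p(438,151,.081); print(a,b,(a+b)/2,np.degrees(np.arctan2(*(b-a)[1::-1])))
k=p(370,201,.058); print("disc",k)
h=p(357,107,.045); print("half",np.degrees(np.arctan2(*(h-k)[1::-1])))
E
```

```text
[ 0.45001253 -0.28602493  0.081     ] [ 0.46261954 -0.30079365  0.081     ] -49.51498045484861
[ 0.43841569 -0.26562308  0.081     ] [ 0.46261954 -0.30079365  0.081     ] [ 0.45051761 -0.28320836  0.081     ] -55.46484656697096
disc [ 0.44759074 -0.28236967  0.058     ]
half 1.807937247904138
```

```bash

python3 -m handwheel '[[0,0,0.02,0,0,6.3],[0,0,0.02,0,0,6.3],[0,0,0.02,0,0,0],[0,0,0.02,0,0,0],[0,0,0.02,0,0,0],[0,0,0.015,0,0,0],[0,0,0,0,0,0],[0,0,0,0,0,0]]'
python3 -m handwheel '[[0,0,0.004,0,0,0],[0,0,0.004,0,0,0],[0,0,0,0,0,0],[0,0,0,0,0,0],[0,0,0,0,0,0],[0,0,0,0,0,0],[0,0,0,0,0,0],[0,0,0,0,0,0]]'
python3 - <<'E'
from h import *
o,c=snap("wrist","pics/w4.png"); print(o["ee_pos"],o["tcp_rot"],o["wrist_force"])
Q=R.from_euler('xyz',o["tcp_rot"],degrees=True).as_matrix()
for u in (264,372): print(u,[(v,*( (pt(c,u,v,o)-o["ee_pos"])@Q*1000).round(0).astype(int)) for v in range(222,250,4)])
for v in range(240,300,8): print(v,[int(pt(c,u,v,o)[2]*1000) for u in range(276,366,8)])
E
```

```text
time: 12.75
ee_pos: [0.4483, -0.2832, 0.1046]
tcp_rot: [-180.0, -0.1, 128.9]
wrist_force: [0.3, -0.6, 0.6]
opening: 0.0383
time: 13.42
ee_pos: [0.449, -0.2837, 0.0975]
tcp_rot: [180.0, 0.0, 128.7]
wrist_force: [0.1, 0.5, -0.1]
opening: 0.0386
[ 0.44898327 -0.28365733  0.09745476] [1.79995541e+02 1.38720646e-02 1.28741641e+02] [ 0.07434365  0.46336461 -0.11637543]
264 [(222, np.int64(-10), np.int64(-36), np.int64(54)), (226, np.int64(-13), np.int64(-36), np.int64(54)), (230, np.int64(-15), np.int64(-36), np.int64(53)), (234, np.int64(10), np.int64(-25), np.int64(-17)), (238, np.int64(11), np.int64(-24), np.int64(-23)), (242, np.int64(11), np.int64(-23), np.int64(-27)), (246, np.int64(10), np.int64(-23), np.int64(-30))]
372 [(222, np.int64(-10), np.int64(34), np.int64(54)), (226, np.int64(-13), np.int64(34), np.int64(54)), (230, np.int64(-15), np.int64(34), np.int64(54)), (234, np.int64(11), np.int64(22), np.int64(-18)), (238, np.int64(10), np.int64(22), np.int64(-22)), (242, np.int64(10), np.int64(21), np.int64(-27)), (246, np.int64(11), np.int64(20), np.int64(-31))]
240 [43, 44, 58, 57, 80, 80, 79, 58, 57, 43, 44, 120]
248 [43, 43, 44, 44, 79, 81, 79, 43, 43, 44, 43, 122]
256 [44, 43, 43, 43, 79, 80, 79, 44, 43, 43, 44, 123]
264 [44, 44, 44, 44, 79, 80, 78, 43, 43, 43, 44, 124]
272 [44, 44, 44, 44, 44, 43, 43, 43, 44, 44, 44, 125]
280 [44, 44, 44, 43, 44, 44, 44, 44, 44, 44, 44, 125]
288 [43, 44, 43, 43, 43, 43, 43, 44, 43, 44, 44, 126]
296 [43, 44, 44, 44, 44, 44, 43, 44, 43, 44, 43, 45]
```

View pics/w4.png

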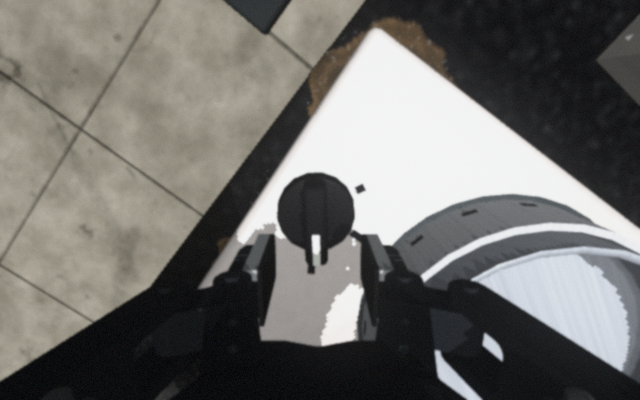

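The knob bar is centred between the pads, running vertically in the image from about (314,175) to (316,262). I'll descend in steps, watching the force.

```bash
python3 - <<'E'
from h import *
c=dict(np.load("pics/w4.npz",allow_pickle=True)); o=c["o"].item()
print(pt(c,315,177,o,.081),pt(c,316,262,o,.081), pt(c,315,211,o,.059))
E
python3 -m handwheel '[[0,0,0.002,0,0,0],[0,0,0.002,0,0,0],[0,0,0.002,0,0,0],[0,0,0.002,0,0,0],[0,0,0.002,0,0,0],[0,0,0,0,0,0],[0,0,0,0,0,0],[0,0,0,0,0,0]]'
python3 -m handwheel '[[0,0,0.002,0,0,0],[0,0,0.002,0,0,0],[0,0,0.002,0,0,0],[0,0,0.002,0,0,0],[0,0,0.002,0,0,0],[0,0,0,0,0,0],[0,0,0,0,0,0],[0,0,0,0,0,0]]'
```

```text
[ 0.42926704 -0.2632938   0.081     ] [ 0.45968015 -0.30045957  0.081     ] [ 0.44506683 -0.28334497  0.059     ]
time: 14.13
ee_pos: [0.4489, -0.2836, 0.0873]
tcp_rot: [-180.0, 0.0, 128.7]
wrist_force: [-0.4, -0.7, 0.1]
opening: 0.0379
time: 14.8
ee_pos: [0.4489, -0.2836, 0.0773]
tcp_rot: [-180.0, 0.0, 128.7]
wrist_force: [0.7, 0.2, 0.8]
opening: 0.0389
```

```bash

python3 -m handwheel '[[0,0,0.001,0,0,0],[0,0,0.001,0,0,0],[0,0,0.001,0,0,0],[0,0,0.001,0,0,0],[0,0,0.001,0,0,0],[0,0,0.001,0,0,0],[0,0,0,0,0,0],[0,0,0,0,0,0]]'
python3 -m handwheel '[[0,0,0.001,0,0,0],[0,0,0.001,0,0,0],[0,0,0.001,0,0,0],[0,0,0,0,0,0],[0,0,0,0,0,0],[0,0,0,0,0,0],[0,0,0,0,0,0],[0,0,0,0,0,0]]'
```

```text
time: 15.47
ee_pos: [0.4489, -0.2836, 0.0712]
tcp_rot: [-180.0, -0.0, 128.7]
wrist_force: [0.2, -0.2, 0.3]
opening: 0.0382
time: 16.13
ee_pos: [0.4489, -0.2836, 0.0683]
tcp_rot: [180.0, 0.0, 128.7]
wrist_force: [-0.3, 0.3, -0.0]
opening: 0.0385
```

```bash

python3 -m handwheel '[[0,0,0.001,0,0,0],[0,0,0.001,0,0,0],[0,0,0.001,0,0,0],[0,0,0.001,0,0,0],[0,0,0,0,0,0],[0,0,0,0,0,0],[0,0,0,0,0,0],[0,0,0,0,0,0]]'
python3 -m handwheel '[[0,0,0.002,0,0,0],[0,0,0.002,0,0,0],[0,0,0.001,0,0,0],[0,0,0.001,0,0,0],[0,0,0,0,0,0],[0,0,0,0,0,0],[0,0,0,0,0,0],[0,0,0,0,0,0]]'
python3 - <<'E'
from h import *
o,c=snap("wrist","pics/w5.png"); print(o["ee_pos"],o["wrist_force"])
Q=R.from_euler('xyz',o["tcp_rot"],degrees=True).as_matrix()
for u in (262,264,268,372): print(u,[(v,*( (pt(c,u,v,o)-o["ee_pos"])@Q*1000).round(0).astype(int)) for v in range(222,242,3)])
E
```

```text
time: 16.8
ee_pos: [0.4489, -0.2836, 0.0644]
tcp_rot: [180.0, 0.0, 128.7]
wrist_force: [-0.2, -0.5, -0.5]
opening: 0.0387
time: 17.47
ee_pos: [0.4489, -0.2836, 0.0584]
tcp_rot: [180.0, 0.0, 128.7]
wrist_force: [-0.6, -0.4, 0.2]
opening: 0.0383
[ 0.44892896 -0.28361409  0.05836285] [-0.61228894 -0.3553251   0.22760064]
262 [(222, np.int64(4), np.int64(-31), np.int64(14)), (225, np.int64(3), np.int64(-31), np.int64(14)), (228, np.int64(1), np.int64(-31), np.int64(14)), (231, np.int64(-1), np.int64(-31), np.int64(14)), (234, np.int64(10), np.int64(-25), np.int64(-18)), (237, np.int64(10), np.int64(-25), np.int64(-21)), (240, np.int64(11), np.int64(-24), np.int64(-25))]
264 [(222, np.int64(4), np.int64(-30), np.int64(14)), (225, np.int64(3), np.int64(-30), np.int64(14)), (228, np.int64(1), np.int64(-30), np.int64(15)), (231, np.int64(-1), np.int64(-30), np.int64(14)), (234, np.int64(10), np.int64(-24), np.int64(-17)), (237, np.int64(10), np.int64(-24), np.int64(-21)), (240, np.int64(11), np.int64(-23), np.int64(-25))]
268 [(222, np.int64(4), np.int64(-27), np.int64(14)), (225, np.int64(3), np.int64(-27), np.int64(13)), (228, np.int64(5), np.int64(-26), np.int64(3)), (231, np.int64(4), np.int64(-26), np.int64(2)), (234, np.int64(10), np.int64(-23), np.int64(-18)), (237, np.int64(10), np.int64(-22), np.int64(-21)), (240, np.int64(10), np.int64(-22), np.int64(-24))]
372 [(222, np.int64(4), np.int64(27), np.int64(14)), (225, np.int64(3), np.int64(28), np.int64(14)), (228, np.int64(1), np.int64(28), np.int64(15)), (231, np.int64(-1), np.int64(28), np.int64(15)), (234, np.int64(10), np.int64(22), np.int64(-18)), (237, np.int64(10), np.int64(22), np.int64(-21)), (240, np.int64(10), np.int64(21), np.int64(-24))]
```

```bash

python3 -m handwheel '[[0,0,0.001,0,0,0],[0,0,0.001,0,0,0],[0,0,0.001,0,0,0],[0,0,0.001,0,0,0],[0,0,0.001,0,0,0],[0,0,0.001,0,0,0],[0,0,0,0,0,0],[0,0,0,0,0,0]]'
python3 -m handwheel '[[0,0,0,0,0,0],[0,0,0,0,0,0],[0,0,0,0,0,0],[0,0,0,0,0,0],[0,0,0,0,0,0],[0,0,0,0,0,0],[0,0,0,0,0,0],[0,0,0,0,0,0]]' -1 60
python3 - <<'E'
from h import *
o,c=snap("wrist","pics/w6.png"); print(o["ee_pos"],o["wrist_force"],o["torque"],o["opening"])
E
```

```text
time: 18.18
ee_pos: [0.4489, -0.2836, 0.0522]
tcp_rot: [-180.0, -0.0, 128.7]
wrist_force: [0.5, -0.4, 0.1]
opening: 0.0383
time: 18.85
ee_pos: [0.448, -0.2842, 0.0527]
tcp_rot: [-179.9, 0.0, 128.7]
wrist_force: [-6.4, -2.9, 4.3]
opening: 0.0114
[ 0.44801736 -0.28422458  0.05267749] [-6.39687069 -2.9358945   4.28818459] [-0.4752933   1.20006923  0.0384271 ] 0.011358469564039752
```

View pics/w6.png

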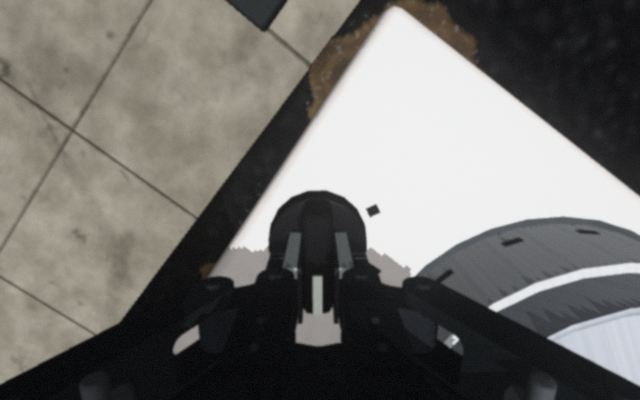

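The bar is gripped at 11 mm opening, with the white pointer visible at (318,295). I'll turn it 55° counter-clockwise.

```bash

python3 -m handwheel '[[0,0,0,0,0,-3.5],[0,0,0,0,0,-3.5],[0,0,0,0,0,-3.5],[0,0,0,0,0,-3.5],[0,0,0,0,0,-3.5],[0,0,0,0,0,-3.5],[0,0,0,0,0,-3.5],[0,0,0,0,0,-3.5]]'
python3 -m handwheel '[[0,0,0,0,0,-3.5],[0,0,0,0,0,-3.5],[0,0,0,0,0,-3.5],[0,0,0,0,0,-3.5],[0,0,0,0,0,-3.5],[0,0,0,0,0,-3.5],[0,0,0,0,0,-3.5],[0,0,0,0,0,-3]]'
python3 -m handwheel '[[0,0,0,0,0,0],[0,0,0,0,0,0],[0,0,0,0,0,0],[0,0,0,0,0,0],[0,0,0,0,0,0],[0,0,0,0,0,0],[0,0,0,0,0,0],[0,0,0,0,0,0]]'
```

```text
time: 19.57
ee_pos: [0.4479, -0.2842, 0.0527]
tcp_rot: [-179.9, -0.1, 156.9]
wrist_force: [-6.2, -4.0, 4.2]
opening: 0.011
time: 20.23
ee_pos: [0.4479, -0.2842, 0.0527]
tcp_rot: [-179.9, -0.1, -175.6]
wrist_force: [-7.1, -2.6, 4.7]
opening: 0.012
time: 20.9
ee_pos: [0.4479, -0.2843, 0.0527]
tcp_rot: [-179.9, -0.1, -175.8]
wrist_force: [-6.7, -1.6, 5.0]
opening: 0.0115
```

Yaw is now 184.2°, which matches the hob's axis. I'll release, rise, move aside, and check with the cameras.

```bash

python3 -m handwheel '[[0,0,0,0,0,0],[0,0,0,0,0,0],[0,0,0,0,0,0],[0,0,0,0,0,0],[0,0,0,0,0,0],[0,0,0,0,0,0],[0,0,0,0,0,0],[0,0,0,0,0,0]]' -0.1 20
python3 -m handwheel '[[0,0,-0.01,0,0,0],[0,0,-0.02,0,0,0],[0,0,-0.03,0,0,0],[0,0,-0.03,0,0,0],[0,0,-0.03,0,0,0],[0,0,-0.03,0,0,0],[0,0,-0.02,0,0,0],[0,0,0,0,0,0]]'
python3 - <<'E'
from h import *
o,c=snap("wrist","pics/w7.png"); print(o["ee_pos"],o["tcp_rot"],o["wrist_force"])
E
python3 -m handwheel '[[0,0.03,0,0,0,0],[0,0.035,0,0,0,0],[0,0.035,0,0,0,0],[0,0.035,0,0,0,0],[0,0.035,0,0,0,0],[0,0.03,0,0,0,0],[0,0.03,0,0,0,0],[0,0.02,0,0,0,0]]'
python3 - <<'E'
from h import *
o,c=snap("top","pics/t4.png")
w=np.load("pics/w7.npz")["img"][80:330,160:480,::-1]
im=cv2.resize(c["img"][105:255,360:490,::-1],None,fx=4,fy=4,interpolation=2)
im2=cv2.resize(c["img"][200:250,350:470,::-1],None,fx=1,fy=1)
cv2.imwrite("pics/v4.png",im)
E
```

```text
time: 21.57
ee_pos: [0.449, -0.2836, 0.0523]
tcp_rot: [180.0, 0.0, -175.8]
wrist_force: [-0.3, 0.4, 0.8]
opening: 0.0384
time: 22.23
ee_pos: [0.45, -0.2843, 0.2279]
tcp_rot: [-179.8, 0.3, -175.8]
wrist_force: [0.4, -0.6, 0.6]
opening: 0.0382
[ 0.449986   -0.28428228  0.22792442] [-179.75259635    0.33099913 -175.75915661] [ 0.37492879 -0.63679014  0.58077637]
time: 22.95
ee_pos: [0.4295, -0.0321, 0.2216]
tcp_rot: [180.0, -0.1, -175.7]
wrist_force: [0.2, -0.9, 0.3]
opening: 0.0386
```

View pics/v4.png

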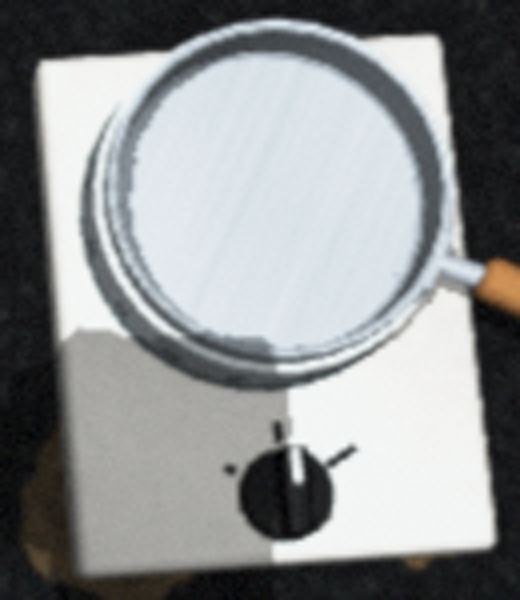

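The top view shows the pointer at about (296,462) in the crop, roughly towards the pan, with the handle to the right. I've used up the picture views, so I'll check the angles numerically: knob bar by wrist depth, hob edges, handle and untouched objects.

```bash
python3 - <<'E'
from h import *
def cloud(c,o=None):
    v,u=np.mgrid[0:400,0:640]; d=c["depth"]; P=np.stack([(u-c["cx"])/c["fx"]*d,(v-c["cy"])/c["fy"]*d,d],-1)
    if o is None: M,t=w2c(c); return (P-t)@M
    T=np.array(c["tool_from_camera"]); Q=R.from_euler('xyz',o["tcp_rot"],degrees=True).as_matrix()
    return (P@T[:3,:3].T+T[:3,3])@Q.T+o["ee_pos"]
def pca(X):
    m=X.mean(0); w,V=np.linalg.eigh(np.cov((X-m).T)); d=V[:,1]; return m.round(4),np.degrees(np.arctan2(d[1],d[0])).round(2),np.sqrt(w*12).round(4),len(X)
K=np.array([.449,-.2836])
for f,w in [("w4",1),("w7",1),("t4",0)]:
    c=dict(np.load(f"pics/{f}.npz",allow_pickle=True)); o=c["o"].item() if w else None; W=cloud(c,o)
    r=np.hypot(*(W[...,:2]-K).transpose(2,0,1))
    k=(r<.035)&(W[...,2]>.072)&(W[...,2]<.088); print(f,"bar",pca(W[k][:,:2]))
    kd=(r<.04)&(W[...,2]>.052)&(W[...,2]<.064); print("disc n",kd.sum())
    g=c["img"].min(2); ww=k&(g>120); print("white",ww.sum(), pca(W[ww][:,:2]) if ww.sum()>5 else "")
    # hob top front edge / side edges
    t=(W[...,2]>.035)&(W[...,2]<.052)&(g>90); X=W[t][:,:2]
    box=cv2.minAreaRect(X.astype(np.float32)); print("hob rect",box)
c=dict(np.load("pics/t4.npz",allow_pickle=True)); W=cloud(c); h=cv2.cvtColor(c["img"],cv2.COLOR_RGB2HSV)
k=(h[...,0]<16)&(h[...,1]>120)&(W[...,2]>.105)&(W[...,2]<.13)&(np.hypot(W[...,0]-.599,W[...,1]+.2725)<.25); print("handle",pca(W[k][:,:2]),np.median(W[k][:,2]))
for n,u,v,z in [("pot",302,234,.072),("bowl",220,230,.035)]: print(n,c["img"][v,u],dict(np.load("pics/t0.npz",allow_pickle=True))["img"][v,u])
a=np.load("pics/t0.npz",allow_pickle=True)["img"].astype(int); d=abs(a-c["img"].astype(int)).max(2); print("change bowl",(d[205:255,195:245]>60).sum(),"pot",(d[210:258,275:328]>60).sum())
E
```

```text
w4 bar (array([ 0.4459, -0.2841]), np.float64(130.3), array([0.0127, 0.0457]), 1891)
disc n 3070
white 249 (array([ 0.4548, -0.2946]), np.float64(130.46), array([0.0046, 0.0185]), 249)
hob rect ((0.524631917476654, -0.27678290009498596), (0.2257048636674881, 0.21432499587535858), 4.362356662750244)
w7 bar (array([ 0.4465, -0.2857]), np.float64(-175.61), array([0.0126, 0.0457]), 686)
disc n 1242
white 141 (array([ 0.461 , -0.2847]), np.float64(-176.25), array([0.008 , 0.0209]), 141)
hob rect ((0.48979559540748596, -0.28246259689331055), (0.15545718371868134, 0.22018961608409882), 4.03493070602417)
t4 bar (array([ 0.4481, -0.2818]), np.float64(-175.42), array([0.0138, 0.0457]), 160)
disc n 261
white 31 (array([ 0.4613, -0.2827]), np.float64(-174.65), array([0.0069, 0.0211]), 31)
hob rect ((0.6355727910995483, -0.24152052402496338), (0.4523639678955078, 0.9280881285667419), 5.055078983306885)
handle (array([ 0.5229, -0.4271]), np.float64(64.98), array([0.0224, 0.1294]), 759) 0.12005494508830075
pot [183 186 172] [152 125 241]
bowl [243 245 238] [252 253 253]
change bowl 901 pot 2531
```

```bash

python3 -m handwheel '[[0.012,0.035,0,0,0,0],[0.012,0.035,0,0,0,0],[0.012,0.035,0,0,0,0],[0.012,0.035,0,0,0,0],[0.012,0.035,0,0,0,0],[0.012,0.035,0,0,0,0],[0.012,0.035,0,0,0,0],[0.012,0.035,0,0,0,0]]'
python3 -m handwheel '[[0.012,0.035,0,0,0,0],[0.012,0.035,0,0,0,0],[0.012,0.035,0,0,0,0],[0.012,0.035,0,0,0,0],[0.012,0.035,0,0,0,0],[0.012,0.035,0,0,0,0],[0.012,0.035,0,0,0,0],[0,0,0,0,0,0]]'
python3 - <<'E'
from h import *
o,c=snap("top","pics/t5.png")
a=np.load("pics/t0.npz",allow_pickle=True); d=abs(a["img"].astype(int)-c["img"]).max(2); dd=abs(a["depth"]-c["depth"])
for n,s in [("bowl",np.s_[205:255,195:245]),("pot",np.s_[210:258,275:328])]: print(n,(d[s]>60).sum(),(dd[s]>.01).sum())
E
```

```text
time: 23.67
ee_pos: [0.3126, 0.2391, 0.2217]
tcp_rot: [-180.0, -0.0, -175.8]
wrist_force: [1.0, 0.6, -0.0]
opening: 0.0381
time: 24.33
ee_pos: [0.2096, 0.4799, 0.2197]
tcp_rot: [-179.9, -0.1, -175.6]
wrist_force: [0.7, 0.9, -0.2]
opening: 0.0384
bowl 0 13
pot 0 21
```

The pot and bowl haven't moved, so I'm handing the job in.

```bash
python3 -c "
from workcell import order
print(order.job_done())"
```

```text
the job is handed in; nothing more can be done
None
```

The saucepan handle is on the right-hand side with the pan dropped into its notches, and the knob is at half heat. I handed the job in at about 24 s of the 67 s allowed.

- **Pan:** I swung the handle round by the front with the open jaws either side of it, never lifting the pan. The handle top dropped 7 mm, and the handle ended about 61° to the right of the hob's front. The pan floor measured level to about 0.1°.
- **Knob:** I then gripped the bar and turned it about 55°. It now lies at 4.4 to 4.6° in world axes against the hob's 4.0 to 4.4°, so the pointer aims at the pan to within about half a degree.
- **Pot and bowl:** The last top picture shows no change at either, apart from a few depth pixels at their edges.

Two checks were not as expected:

- **Lock not tested:** I did not feel the pan block against a push. Once it had dropped, the finger slid over the handle without force. The lock therefore rests on the full 7 mm drop, the level floor and the unchanged handle angle.
- **Fingertip position:** In the wrist camera's depth the fingertips stood about 15 mm behind the TCP at the 38 mm opening, not ahead of it as specified. I went by the measured position.

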